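# Slide the stock tray home under the counter display

## Robot

A 6-joint arm with a two-finger parallel gripper is mounted at the origin on the work surface. World frame = base frame: x ahead of the robot, y to its left, z up, the work surface at z = 0. Lengths are in mm, angles in rad, forces in N, time in s.
With the tool pointing down it reaches from about 350 to 875 mm from the base axis. Payload 4.2 kg.
Tool frame: the origin (TCP) lies midway between the tips of the shut fingers; the grasp point (between the pads) lies 19 mm behind it (arm.tcp_to_grasp is the distance from the TCP to the grasp point, in mm); z points along the fingers, y is the line along which they close (so a half turn about z gives the same grasp; the last joint's range is limited). The gripper opens to 85 mm and grips with 20 to 120 N. Pads are 22 mm wide; open, the fingers measure 114 mm over their backs; the gripper's body (76 mm by 85 mm) begins 54 mm behind the grasp point. The pads swing forward as they close: fully open they stand 13 mm farther back than shut.
Start: joints at [-0.898, 0.385, 0.008, 0, -1.194, -0.259], TCP at [251.32, -572.222, 231.312] pointing down, gripper open.
Joint ranges: [-3.14, 3.14], [-1.21, 2.06], [-1.07, 1.41], [-3.16, 2.05], [-2.99, -0.16], [-3.1, 3.1]. Speed limits (rad/s): [2.79, 2.79, 3.14, 3.14, 3.14, 3.14].

## Interface

Orientations are given as a unit quaternion [x, y, z, w].
In Python, from bench import arm, get_image gives the robot as it stands.
- The arm moves only by the tool drive_tool, never from a script. Its argument "deltas" is a list of rows, each a list of 2 entries, a list of its own where there are three numbers: the shift along the tool's x, y, z in cm, then the turn, a rotation vector about the tool's x, y, z in degrees. In form: [[[x, y, z], [ax, ay, az]], ...]. A call has 1 to 12 rows; each row shifts and turns the commanded pose from where the row before left it, along the tool's axes as they then stand; what a row does not reach is not made up. A row lasts 1/10 s, in which the tool goes at most 50 mm and 8.59 degrees, less where a joint would pass 70% of its speed; a pose out of reach is approached as far as the arm can. A call with a gripper value outside its range is refused whole. "claw" is the finger opening in cm, from 0 to 8.54, set as the call begins (left out, the last holds). The fingers move at their own pace and stop on an object; the grip force is fixed at half the most. Time passes only in rows, so rows that do not move let the fingers close. It gives the time, the measured TCP pose, the force, the opening and the grip force at its end, in the units of the state.
- arm.read_state(): the state, without advancing time (a new reading comes with each control period).
- get_image(name): name is "side" or "top"; returns a dict with "img" (384x512x3 uint8, red, green, blue), "fx", "fy", "cx", "cy" (pixels), "D" ([k1, k2, p1, p2, k3] as OpenCV has them; the pictures are not rectified), "eye" and "orientation" of the camera in the world. Camera axes: x right, y down, z forward; pixel columns grow to the right and rows downward; lengths in mm; the calibration is good to about 2 mm. A picture is of the moment at which its call begins. There is no depth.
- arm.job_done(): hands the job in; it is judged then, once.
The state is a dict: "clock": time; "joints": joint angles; "joint_vel": joint speeds; "joint_efforts": joint torques, N m; "position": TCP position; "ee_rot": TCP orientation; "contact_force": force on the tool from outside, world axes, zero at the start; "wrist_torque": the same for the moment, N m; "gripper_width": finger opening in mm; "grasp_force": force on a finger pad.
Only numpy, scipy, OpenCV 4.12 (cv2) and the standard library are available. Lean on these libraries where they do the work, as an engineer would, in place of code of your own. Each camera call takes 0.05 s, during which the arm holds its last target. There are 200 camera calls.

## Task

Put the white stock tray away under the clear display riser: slide it into the empty bay, handle outwards, until it is against the stop at the rear, its near end flush with the riser's front edge, and let go. Keep the tray level with both boxes in it, and leave the carton in the other bay and the other things on the counter where they are.

Things in the scene. Friction and masses are not known exactly. Their poses are not given: they have to be found in the camera images.
- riser: fixed riser: clear plate 140 (x) x 286 (y) mm, 85 to 93 mm high, on three 10 mm aluminium uprights: two bays, 128 mm wide, centred at y = +69 and -69 mm, open towards the robot (-x). A stop rail 30 mm high crosses their rear, near face at x = +60 mm; front edge at x = -70 mm. A phone model 150 mm high stands on its rear middle. Origin: centre of footprint, on the counter; yaw within 0.15 rad
- liner: thin grey felt liner (124 x 112 mm, flat) on the counter in the empty bay, no obstacle. Its origin is where the middle of the tray's underside comes when the tray is fully home; its x axis points into the bay, parallel to the riser's x.
- tray: white stock tray, 130 long (x), 110 wide (y), walls 45 high, 5 mm thick, with a straight tongue handle at its near end: x = -65 to -155 mm, 18 mm wide (y), 30 to 44 mm above the counter. 0.55 kg with its two boxes. Origin: centre of the tray's underside. Fully home, its far end touches the stop rail, its near end is flush with the riser's front edge and the handle sticks out
- tray_grip (a point): point on the tray's handle to grip, 120 mm before the tray's origin (-x), 37 mm above the counter, mid-height of the handle, 55 mm in front of the tray's near end. Fingers close along the tray's y, 18 mm wide.
- charger_box: white box 50 x 80 x 55 mm high, loose in the near half of the tray, it stands 15 mm above the tray's walls. Origin: centre of its underside.
- cable_box: white box 44 x 72 x 42 mm high, loose in the far half of the tray. Origin: centre of its underside.
- carton: brown cardboard carton 128 x 112 x 68 mm that fills the other bay. Leave it there. Origin: centre of its underside.
- tape: bystander: black tape dispenser, 130 x 50 mm, 87 mm high, on the left. Origin: centre of its underside.
- terminal: bystander: grey card terminal lying flat, 160 x 78 x 33 mm, on the left. Origin: centre of its underside.
- pen_cup: bystander: dark steel cup of pens, 76 mm wide, 150 mm high, on the right. Origin: centre of its underside.
- jug: bystander: blue bottle, 70 mm diameter, 160 mm high, left of the riser and a little in front. Origin: centre of its underside.
- case_boxes: bystander: stack of three flat boxes, 85 x 150 mm, 84 mm high, just right of the riser. Origin: centre of its underside.
Mind the look-alikes: they are no part of the job. Leave any brown look-alike of the tray alone.

How it is judged (in metres and radians):
At the end, for the whole second after the job is handed in: The tray stands flat on the counter in the empty bay, its origin within 9 mm of fully home along the bay (far end at the stop rail) and within 14 mm of the middle of the bay sideways, in line with it, its handle outwards, at rest, and both boxes lie in it, not tipped over (x of tray in the frame of liner between -0.009 and 0.009 m and y of tray in the frame of liner between -0.014 and 0.014 m and z of tray in the frame of liner below 0.008 m and angle between tray's own z axis and vertical below 0.08 rad and angle between the x axis of tray and the x axis of liner, either way round below 0.2 rad and linear speed of tray below 0.02 m/s and x of tray_grip in the frame of liner below -0.1 m and x of charger_box in the frame of tray between -0.06 and 0.06 m and y of charger_box in the frame of tray between -0.05 and 0.05 m and z of each of charger_box, cable_box in the frame of tray below 0.025 m and angle between each of charger_box, cable_box's own z axis and vertical below 0.5 rad and x of cable_box in the frame of tray between -0.06 and 0.06 m and y of cable_box in the frame of tray between -0.05 and 0.05 m); the robot touches nothing.
It fails at once if the tray is tipped by more than about 20 degrees (angle between tray's own z axis and vertical above 0.35 rad).
It fails at once if the carton in the other bay is moved by more than 20 mm (distance of carton from where it was at the start of the episode above 0.02 m).
It fails at once if a bystander on the counter is moved by more than 30 mm (distance of any of tape, terminal, pen_cup, jug, case_boxes from where it was at the start of the episode above 0.03 m).
It also fails if it takes over 45 s, if anything falls off the work surface, if the arm or the gripper's body presses on something with over 40 N, if the wrist force passes 120 N, or if a joint passes its speed limit or range.

## Working session

There is one attempt and no reset: what is moved stays moved. The work goes in short steps, Python scripts to look and compute and a tool call to move; the robot and the scene stay as the last step left them, time stands still between calls to the robot, and variables do not carry over. Pictures are saved under pics/ and viewed, at most 10 in all, crops included, and the job is handed in when it is done.

Besides the shell and the picture viewer there is one more tool, called after "Request:" as name(argument=value, ...) on one line, values as JSON. drive_tool: Moves the arm, as the interface text tells. Its arguments: {"type":"object","properties":{"deltas":{"type":"array"},"claw":{"type":"number"}},"required":["deltas"]}

```bash
mkdir -p pics; cat > h.py <<'E'
import numpy as np,cv2
from scipy.spatial.transform import Rotation as R
from bench import arm,get_image
def ray(c,uv):
    K=np.array([[c['fx'],0,c['cx']],[0,c['fy'],c['cy']],[0,0,1.]])
    p=cv2.undistortPoints(np.array(uv,float).reshape(-1,1,2),K,np.array(c['D'],float)).reshape(-1,2)
    d=np.c_[p,np.ones(len(p))]@R.from_quat(c['orientation']).as_matrix().T
    return np.array(c['eye'],float),d
def onz(c,uv,z):
    e,d=ray(c,uv); return e+d*((z-e[2])/d[:,2])[:,None]
def proj(c,P):
    K=np.array([[c['fx'],0,c['cx']],[0,c['fy'],c['cy']],[0,0,1.]])
    M=R.from_quat(c['orientation']).as_matrix().T
    return cv2.projectPoints(np.array(P,float).reshape(-1,1,3),cv2.Rodrigues(M)[0],-M@np.array(c['eye'],float),K,np.array(c['D'],float))[0].reshape(-1,2)
def tri(c1,u1,c2,u2):
    e1,d1=ray(c1,u1);e2,d2=ray(c2,u2);out=[]
    for a,b in zip(d1,d2):
        s=np.linalg.lstsq(np.c_[a,-b],e2-e1,rcond=None)[0]
        p,q=e1+a*s[0],e2+b*s[1];out.append([*((p+q)/2),np.linalg.norm(p-q)])
    return np.array(out)
E
python3 - <<'E'
from h import *
import pickle
cs={}
for n in("side","top"):
    c=get_image(n);cs[n]=c
    cv2.imwrite(f"pics/{n}0.png",cv2.resize(c['img'][:,:,::-1],(768,576),interpolation=cv2.INTER_CUBIC))
    print(n,c['eye'],R.from_quat(c['orientation']).as_matrix()[:,2],c['fx'])
pickle.dump(cs,open('c0.pkl','wb'))
s=arm.read_state();print(s['position'],s['ee_rot'],s['clock'],R.from_quat(s['ee_rot']).as_matrix())
E
```

```text
side [ 12.24517525 569.60241904 867.43263752] [ 0.41629434 -0.5418835  -0.73011047] 353.1747274448516
top [ 329.51435629  -29.10748748 1374.2086097 ] [ 0.11525563  0.01947622 -0.99314491] 441.38613722599985
[ 251.1243966  -571.77576154  230.31446803] [-2.05351466e-01  9.78687807e-01  9.44104290e-04 -2.48043988e-04] 0.1 [[-9.15661428e-01 -4.01949483e-01 -8.73261653e-04]
 [-4.01950419e-01  9.15659768e-01  1.74609432e-03]
 [ 9.77688545e-05  1.94983911e-03 -9.99998094e-01]]
```

View pics/side0.png

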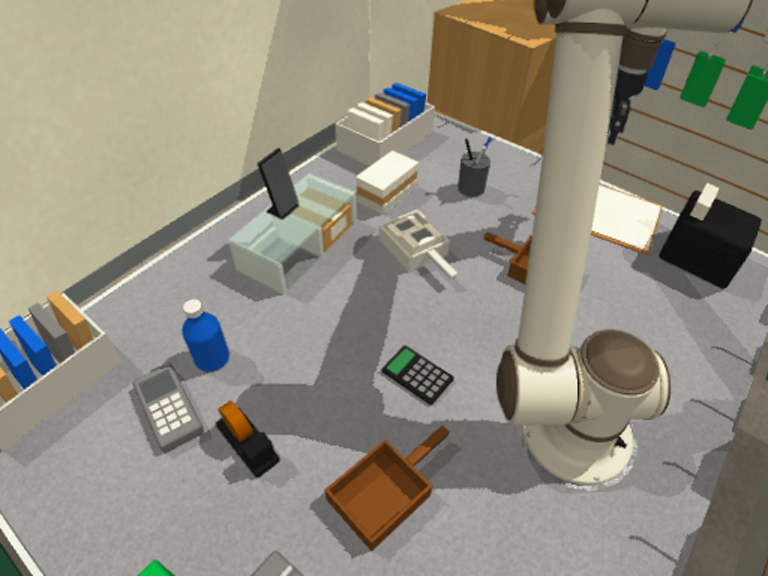

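View pics/top0.png

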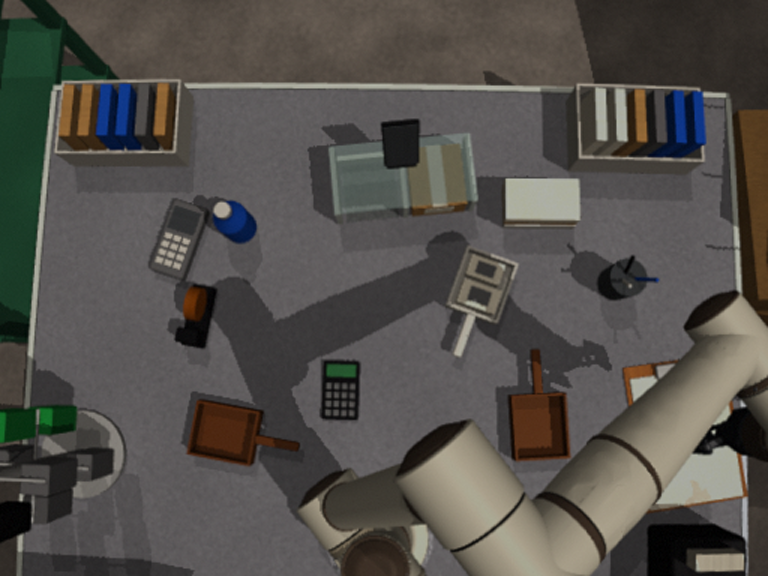

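The side view shows the tray at about (413,243), with its handle tip at (450,270), and the empty bay at about (265,245). The top view shows the tray at (483,285), the handle tip at (460,352), and the riser spanning (330..475, 135..220) with its left bay empty. I'll enlarge crops so I can pick corners.

```bash
python3 - <<'E'
from h import *
import pickle
cs=pickle.load(open('c0.pkl','rb'))
# x0,y0,w,h in original px
for n,(x,y,w,h),k in(("side",(145,95,165,115),4.8),("top",(210,75,145,170),3.5)):
    im=cs[n]['img'][y:y+h,x:x+w,::-1]
    im=cv2.resize(im,None,fx=k,fy=k,interpolation=cv2.INTER_CUBIC)
    im=cv2.convertScaleAbs(im,alpha=1.3)
    for t in range(0,w,20): cv2.putText(im,str(x+t),(int(t*k),10),0,.35,(0,0,255)); cv2.line(im,(int(t*k),12),(int(t*k),20),(0,0,255))
    for t in range(0,h,20): cv2.putText(im,str(y+t),(0,int(t*k)+4),0,.35,(0,0,255)); cv2.line(im,(24,int(t*k)),(32,int(t*k)),(0,0,255))
    cv2.imwrite(f"pics/{n}1.png",im);print(im.shape)
# bright tray mask
for n,(x,y,w,h) in(("top",(290,155,60,90)),("side",(245,130,70,60))):
    im=cs[n]['img'][y:y+h,x:x+w].astype(int);m=((im.min(2)>135)).astype(np.uint8)
    k,l,st,_=cv2.connectedComponentsWithStats(m);i=1+np.argmax(st[1:,4])
    cc=cv2.findContours((l==i).astype(np.uint8),0,1)[0][0]
    print(n,st[i],(cv2.approxPolyDP(cc,2,True)[:,0]+[x,y]).tolist())
E
```

```text
(552, 792, 3)
(595, 508, 3)
top [ 13  53  15  29 129] [[315, 208], [311, 212], [304, 236], [310, 228], [317, 209]]
side [   0    0   70   60 1869] [[245, 146], [245, 156], [251, 156], [253, 150], [273, 171], [284, 167], [301, 184], [303, 183], [302, 187], [289, 176], [285, 176], [293, 188], [314, 189], [314, 172], [299, 176], [289, 166], [295, 161], [273, 170], [254, 151], [267, 145], [258, 150], [275, 164], [281, 163], [293, 156], [314, 153], [314, 133], [293, 137], [290, 130], [271, 130], [257, 143]]
```

View pics/side1.png

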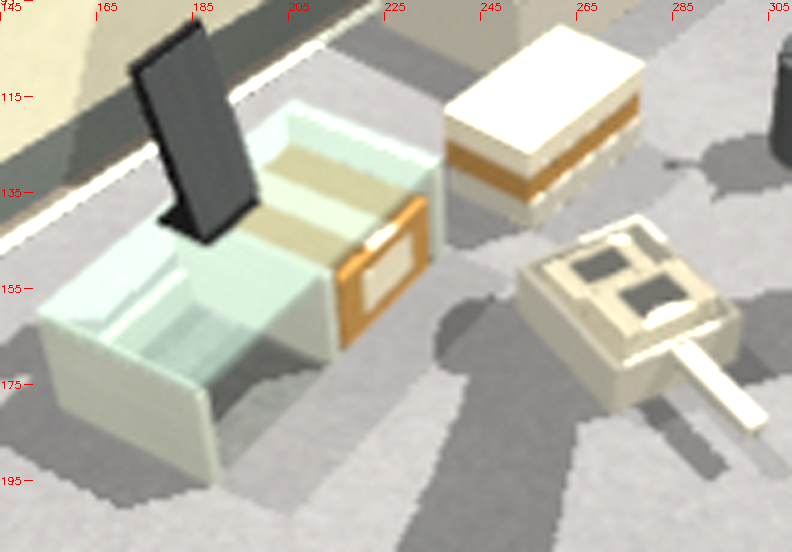

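View pics/top1.png

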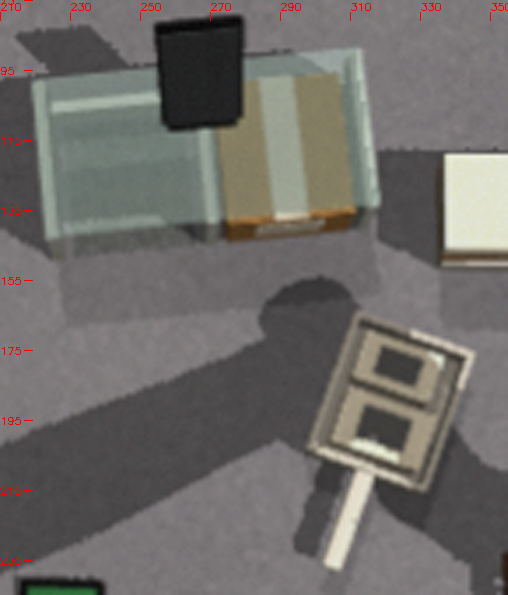

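Picks in the enlarged crops:
- **Side view:** tray rim corners at (518,266), (640,217), (740,314) and (617,362), handle tip at (761,426), riser plate corners at (205,395), (38,313), (293,100) and (440,163).
- **Top view:** the same rim corners at (357,313), (473,353), (424,491) and (309,448), handle tip at (332,569), riser plate corners at (46,240), (35,82), (360,50) and (380,207).

Next I triangulate them.

```bash
python3 - <<'E'
from h import *
import pickle
np.set_printoptions(precision=1,suppress=True)
cs=pickle.load(open('c0.pkl','rb'));S,T=cs['side'],cs['top']
f=lambda a,k,o:(np.array(a,float)+.5)/k-.5+o
names="rimFL rimFR rimNR rimNL tip plNL plFL plFR plNR".split()
s=f([(518,266),(640,217),(740,314),(617,362),(761,426),(205,395),(38,313),(293,100),(440,163)],4.8,(145,95))
t=f([(357,313),(473,353),(424,491),(309,448),(332,569),(46,240),(35,82),(360,50),(380,207)],3.5,(210,75))
P=tri(S,s,T,t)
for n,p in zip(names,P):print(n,p)
A=onz(T,t[:4],45);B=onz(S,s[:4],45);print("top z45",A,"side z45",B)
A2=onz(T,t[5:],93);B2=onz(S,s[5:],93);print("plate",A2,B2)
def yaw(v):return np.arctan2(v[1],v[0])
for Q in(A,B,P[:4,:3]):print("tray c",Q.mean(0),"yaw",yaw(Q[0]-Q[3]),yaw(Q[1]-Q[2]),yaw(Q[0]-Q[1])-np.pi/2, np.linalg.norm(Q[0]-Q[3]),np.linalg.norm(Q[0]-Q[1]))
for Q in(A2,B2,P[5:,:3]):print("riser c",Q.mean(0),"yaw",yaw(Q[1]-Q[0]),yaw(Q[2]-Q[3]),yaw(Q[1]-Q[2])-np.pi/2,yaw(Q[0]-Q[3])-np.pi/2,np.linalg.norm(Q[1]-Q[0]),np.linalg.norm(Q[1]-Q[2]))
print("tip top z44",onz(T,t[4:5],44),"side",onz(S,s[4:5],40))
E
```

```text
rimFL [ 590.8 -166.5   50.1    1.8]
rimFR [ 556.1 -268.2   50.2    1. ]
rimNR [ 436.  -224.9   52.     0.8]
rimNL [ 471.  -125.2   57.7    1.6]
tip [ 367.5 -147.4   45.5    0.5]
plNL [637.8 100.   95.8   4.5]
plFL [779.7 115.6  94.7   0.7]
plFR [ 811.3 -163.8   98.4    0.7]
plNR [ 675.1 -180.5   94.2    4. ]
top z45 [[ 591.  -167.5   45. ]
 [ 557.5 -268.9   45. ]
 [ 436.2 -226.1   45. ]
 [ 471.7 -126.5   45. ]] side z45 [[ 595.2 -170.7   45. ]
 [ 559.1 -273.8   45. ]
 [ 440.  -231.5   45. ]
 [ 478.9 -135.7   45. ]]
plate [[ 640.3  101.7   93. ]
 [ 780.1  115.6   93. ]
 [ 813.  -164.6   93. ]
 [ 673.7 -181.8   93. ]] [[ 637.9   97.3   93. ]
 [ 781.7  114.8   93. ]
 [ 817.2 -168.9   93. ]
 [ 678.  -180.9   93. ]]
tray c [ 514.1 -197.3   45. ] yaw -0.33038344739178155 -0.33903449834030464 -0.31968274920845086 126.18914732129893 106.81777858367192
tray c [ 518.3 -202.9   45. ] yaw -0.29219671541629694 -0.34066723753585926 -0.3368649275852742 121.41934545069103 109.21410347398805
tray c [ 513.5 -196.2   52.5] yaw -0.33188379615400665 -0.34614777070190855 -0.3284480350272543 126.91139514295294 107.46511921579544
riser c [726.8 -32.3  93. ] yaw 0.09906636710698677 0.12254479929939419 0.11700687181325575 0.11713995734145133 140.4280310564566 282.10298395445164
riser c [728.7 -34.4  93. ] yaw 0.12097336707827071 0.08608922490241742 0.12440382727545063 0.14320264635495583 144.89778741630843 285.83696043147717
riser c [726.  -32.2  95.8] yaw 0.10958123823040555 0.12188961267465269 0.11227636069498614 0.13200734659872526 142.78818156965568 281.23700098042474
tip top z44 [[ 367.7 -147.4   44. ]] side [[ 369.6 -152.2   40. ]]
```

Sizes and heights agree with the text: rim about 127 x 107 mm at a height of about 50 mm, plate 282 x 141 mm at about 95 mm.
- **Tray:** centre about (514.5, -198), yaw -0.333.
- **Riser:** centre about (727, -32.5), yaw 0.117.
- **Home:** about (714, 35.5).
- **Grip point:** about (400, -158).

First I turn the tool by 42.8°, then I travel.

Request:
drive_tool(deltas=[[[0,0,0],[0,0,7.1]],[[0,0,0],[0,0,7.1]],[[0,0,0],[0,0,7.1]],[[0,0,0],[0,0,7.1]],[[0,0,0],[0,0,7.1]],[[0,0,0],[0,0,7.3]]], claw=5)

```text
clock: 0.7
position: [251.2, -571.9, 230.6]
ee_rot: [0.168, 0.986, 0.001, -0.0]
contact_force: [0.1, -0.1, -0.2]
gripper_width: 50.1
grasp_force: 0.0
```

Request:
drive_tool(deltas=[[[0,2,0],[0,0,0]],[[0,3.5,0],[0,0,0]],[[0,4,0],[0,0,0]],[[0,4,0],[0,0,0]],[[-0.2,4,0],[0,0,0]],[[-0.2,4,0],[0,0,0]],[[0,4,0],[0,0,0]],[[0,4,0],[0,0,0]],[[0,4,0],[0,0,0]],[[0,4,0],[0,0,0]],[[0,4,0],[0,0,0]],[[0,2.4,0],[0,0,0]]])

```text
clock: 1.9
position: [398.9, -156.5, 231.2]
ee_rot: [0.165, 0.986, 0.0, -0.0]
contact_force: [0.5, -0.5, 0.3]
gripper_width: 50.3
grasp_force: 0.0
```

```bash
cat > st.py <<'E'
from h import *
import sys
np.set_printoptions(precision=3,suppress=True)
s=arm.read_state();M=R.from_quat(s['ee_rot']).as_matrix();p=np.array(s['position'])
print(s['clock'],p,'yaw',np.degrees(np.arctan2(-M[1,0],-M[0,0])),M[:,2],s['contact_force'],s['gripper_width'],s['grasp_force'])
if len(sys.argv)>1:
    t=np.array(sys.argv[1:4],float);print('delta tool cm',M.T@(t-p)/10)
E
python3 st.py 399.2 -158.1 100
```

```text
1.9 [ 398.859 -156.538  231.185] yaw -18.981714786576205 [-0.  0. -1.] [ 0.525 -0.516  0.337] 50.263057021387716 0.0
delta tool cm [-0.085 -0.141 13.118]
```

Request:
drive_tool(deltas=[[[-0.1,-0.1,2],[0,0,0]],[[0,0,3],[0,0,0]],[[0,0,3],[0,0,0]],[[0,0,3],[0,0,0]],[[0,0,3],[0,0,0]],[[0,0,3],[0,0,0]],[[0,0,2],[0,0,0]],[[0,0,1.3],[0,0,0]],[[0,0,0.8],[0,0,0]],[[0,0,0],[0,0,0]]])

```text
clock: 2.9
position: [398.6, -159.9, 19.4]
ee_rot: [0.166, 0.986, -0.0, -0.001]
contact_force: [-0.8, -0.8, -0.6]
gripper_width: 50.0
grasp_force: 0.0
```

```bash
python3 st.py 399.2 -158.1 18; python3 - <<'E'
from h import *
k=4.
for n,(x,y,w,h) in(("side",(220,110,110,100)),("top",(250,140,110,110))):
    im=get_image(n)['img'][y:y+h,x:x+w,::-1]
    im=cv2.resize(im,(390,390),interpolation=cv2.INTER_CUBIC); L=im if n=="side" else np.hstack([L,im])
cv2.imwrite("pics/g2.png",cv2.convertScaleAbs(L,alpha=1.3))
E
```

```text
2.9 [ 398.574 -159.931   19.421] yaw -19.097080224471444 [-0.003  0.    -1.   ] [-0.791 -0.774 -0.591] 50.00552040348053 0.0
delta tool cm [0.    0.194 0.142]
```

View pics/g2.png

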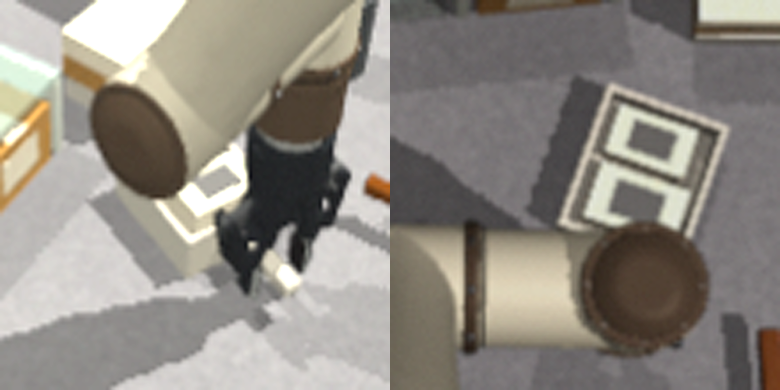

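The side half of the picture shows the handle between the open fingers, with its tip at about (285,275). The tray hasn't moved, so I close on it.

Request:
drive_tool(deltas=[[[0,0.1,0],[0,0,0]],[[0,0,0],[0,0,0]],[[0,0,0],[0,0,0]],[[0,0,0],[0,0,0]],[[0,0,0],[0,0,0]],[[0,0,0],[0,0,0]]], claw=0)

```text
clock: 3.6
position: [400.1, -159.0, 21.2]
ee_rot: [0.166, 0.986, 0.0, 0.001]
contact_force: [-1.0, -0.3, 5.9]
gripper_width: 16.9
grasp_force: 59.7
```

```bash
python3 st.py
```

```text
3.6 [ 400.122 -159.027   21.17 ] yaw -19.11313306149449 [ 0.002 -0.    -1.   ] [-0.971 -0.263  5.857] 16.862512621143456 59.65060293674469
```

Request:
drive_tool(deltas=[[[0.1,0.6,0],[0,0,0]],[[0.1,1.1,0],[0,0,0]],[[0.1,1.5,0],[0,0,0]],[[0.1,1.6,0],[0,0,0]],[[0.2,1.7,0],[0,0,0]],[[0.2,1.7,0],[0,0,0]],[[0.2,1.7,0],[0,0,0]],[[0.2,1.7,0],[0,0,0]],[[0.1,1.7,0],[0,0,0]],[[0.1,1.6,0],[0,0,0]],[[0.1,1.1,0],[0,0,0]],[[0.1,0.6,0],[0,0,0]]])

```text
clock: 4.8
position: [438.1, 2.5, 20.9]
ee_rot: [0.167, 0.986, -0.001, -0.001]
contact_force: [-0.3, -7.3, 6.4]
gripper_width: 16.5
grasp_force: 59.9
```

Request:
drive_tool(deltas=[[[0,0,0],[0,0,-1.2]],[[0,0,0],[0,0,-2]],[[0,0,0],[0,0,-2.4]],[[0,0,0],[0,0,-2.4]],[[0,0,0],[0,0,-2.4]],[[0,0,0],[0,0,-2.4]],[[0,0,0],[0,0,-2.4]],[[0,0,0],[0,0,-2.4]],[[0,0,0],[0,0,-2.4]],[[0,0,0],[0,0,-2.4]],[[0,0,0],[0,0,-2]],[[0,0,0],[0,0,-1.4]]])

```text
clock: 6.0
position: [439.3, 2.6, 21.2]
ee_rot: [-0.058, 0.998, -0.0, 0.001]
contact_force: [1.1, -5.1, 4.7]
gripper_width: 17.1
grasp_force: 59.7
```

```bash
python3 st.py 439.7 3.2 20; python3 - <<'E'
from h import *
import pickle
c={}
for n,(x,y,w,h) in(("side",(145,110,130,130)),("top",(210,75,140,140))):
    c[n]=get_image(n);im=c[n]['img'][y:y+h,x:x+w,::-1]
    im=cv2.resize(im,(390,390) if n=="side" else(392,390),interpolation=cv2.INTER_CUBIC); L=im if n=="side" else np.hstack([L,im])
cv2.imwrite("pics/g3.png",cv2.convertScaleAbs(L,alpha=1.3))
pickle.dump(c,open('c3.pkl','wb'))
E
```

```text
6.0 [439.295   2.578  21.151] yaw 6.6712142974918445 [ 0.001 -0.    -1.   ] [ 1.125 -5.094  4.69 ] 17.100844285341157 59.664344787597656
delta tool cm [-0.047  0.057  0.115]
```

View pics/g3.png

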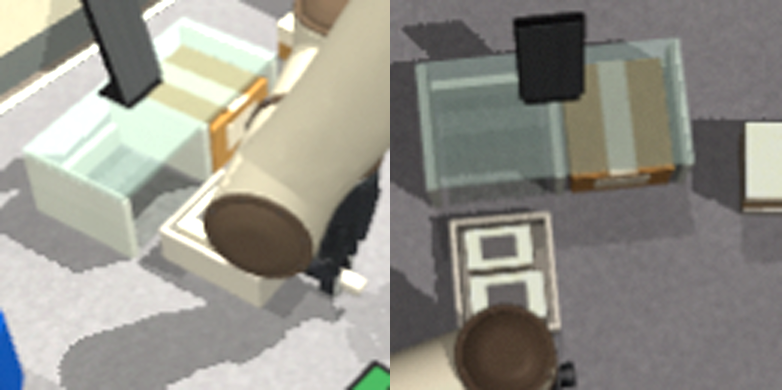

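In the top half, the tray's far edge runs from (449,218) to (550,213), its right edge goes down to (558,327), and the left bay is straight ahead. I'll measure its fit.

```bash
python3 - <<'E'
from h import *
import pickle
np.set_printoptions(precision=1,suppress=True)
T=pickle.load(open('c3.pkl','rb'))['top']
f=lambda a:(np.array(a,float)-[390,0]+.5)/[2.8,390/140]-.5+(210,75)
q=onz(T,f([(449,218),(550,213),(558,327)]),45)
a=.117;M=np.array([[np.cos(a),np.sin(a)],[-np.sin(a),np.cos(a)]])
print(q);r=(q[:,:2]-[726.8,-32.5])@M.T;print("riser frame",r,"far mid",r[:2].mean(0))
d=r[1]-r[2];print("rel yaw",np.arctan2(d[1],d[0]),np.arctan2(*(r[0]-r[1])[::-1])-np.pi/2)
# uprights' front faces re-measured at plate height
p=onz(T,f([(430,203),(692,163)]),93);print("plate front corners riser",(p[:,:2]-[726.8,-32.5])@M.T)
E
```

```text
[[621.7  81.1  45. ]
 [629.1 -29.7  45. ]
 [502.4 -40.5  45. ]]
riser frame [[ -91.1  125.1]
 [ -96.8   14.2]
 [-223.8   18.2]] far mid [-93.9  69.6]
rel yaw -0.03167917150372973 -0.050701953711825176
plate front corners riser [[ -83.7  141. ]
 [ -68.2 -140.2]]
```

Request:
drive_tool(deltas=[[[-0.4,0,0],[0,0,0]],[[-0.6,0,0],[0,0,0]],[[-0.6,0,0],[0,0,0]],[[-0.6,0,0],[0,0,0]],[[-0.6,0,0],[0,0,0]],[[-0.6,0,0],[0,0,0]],[[-0.6,0,0],[0,0,0]],[[-0.6,0,0],[0,0,0]],[[-0.6,0,0],[0,0,0]],[[-0.4,0,0],[0,0,0]],[[-0.3,0,0],[0,0,0]],[[0,0,0],[0,0,0]]])

```text
clock: 7.3
position: [489.6, 7.4, 20.4]
ee_rot: [-0.057, 0.998, -0.002, -0.008]
contact_force: [-15.1, -2.8, 19.7]
gripper_width: 16.9
grasp_force: 61.9
```

```bash
python3 st.py; python3 - <<'E'
from h import *
import pickle
c={}
for n,(x,y,w,h) in(("side",(145,110,130,130)),("top",(210,85,110,110))):
    c[n]=get_image(n);im=c[n]['img'][y:y+h,x:x+w,::-1]
    im=cv2.resize(im,(390,390) if n=="side" else(400,390),interpolation=cv2.INTER_CUBIC); L=im if n=="side" else np.hstack([L,im])
cv2.imwrite("pics/g4.png",cv2.convertScaleAbs(L,alpha=1.3))
E
```

```text
7.3 [489.604   7.416  20.416] yaw 6.586092133785173 [-0.016 -0.005 -1.   ] [-15.119  -2.794  19.715] 16.898031940182847 61.925071477890015
```

View pics/g4.png

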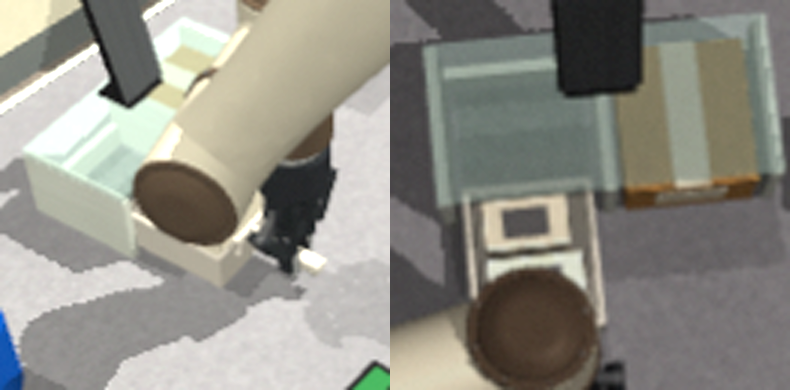

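The force is 15 N and the tray moved only 50 mm of 59 mm commanded, so it's blocked. The top half shows the far end at the bay mouth, around (467..592, 187), close to the centre upright. I'll check the fit before I push any more.

```bash
cat > look.py <<'E'
from h import *
import sys
def rf(x,y,z,c=(726.8,-32.5),a=.117): return [c[0]+x*np.cos(a)-y*np.sin(a),c[1]+x*np.sin(a)+y*np.cos(a),z]
def view(out,top=(245,105,70,70),side=(150,135,110,80)):
    s=arm.read_state();L=[]
    for n,(x,y,w,h),k in(("top",top,5.6),("side",side,3.7)):
        c=get_image(n);im=cv2.resize(c['img'][y:y+h,x:x+w,::-1],None,fx=k,fy=k,interpolation=cv2.INTER_CUBIC);im=cv2.convertScaleAbs(im,alpha=1.3)
        for Y in(143,133,5,-5): # upright front faces, plan
            q=((proj(c,[rf(-70,Y,0),rf(-70,Y,85)])-[x,y]+.5)*k).astype(int)
            cv2.line(im,tuple(map(int,q[0])),tuple(map(int,q[1])),(0,0,255),1)
        L.append(im)
    H=max(i.shape[0] for i in L);L=[np.vstack([i,np.zeros((H-i.shape[0],i.shape[1],3),np.uint8)]) for i in L]
    o=np.hstack(L);cv2.imwrite(out,o);print(o.shape)
if __name__=="__main__":view(sys.argv[1])
E
python3 look.py pics/g5.png
```

```text
(392, 799, 3)
```

View pics/g5.png

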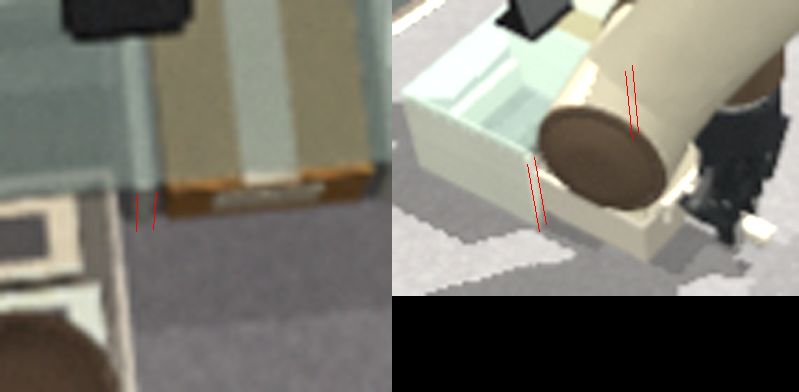

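The tray lies between the uprights: its far right corner is at (115,175), left of the centre upright at (125..150). So it isn't jammed sideways. The 20 N upward force suggests the tool is pressing the tray down. I'll raise the tool 2 mm and check.

Request:
drive_tool(deltas=[[[0,0,-0.1],[0,0,0]],[[0,0,-0.1],[0,0,0]],[[0,0,0],[0,0,0]],[[0,0,0],[0,0,0]]])

```text
clock: 7.9
position: [496.6, 9.9, 21.6]
ee_rot: [-0.058, 0.998, -0.0, -0.001]
contact_force: [-0.7, 0.1, -4.1]
gripper_width: 16.9
grasp_force: 58.9
```

```bash
python3 st.py; python3 -c "
from bench import arm;s=arm.read_state();print(s['wrist_torque'],s['joints'],s['joint_efforts'])"
```

```text
7.9 [496.579   9.912  21.642] yaw 6.694096565013861 [-0.002 -0.    -1.   ] [-0.691  0.09  -4.06 ] 16.885236889811477 58.85173559188843
[-0.19013751  0.65924408 -0.10290516] [ 3.47335556e-01  4.38252955e-01 -5.52134046e-01 -5.38142969e-04
 -5.82593778e-01 -1.80084793e+00] [  0.18882105 -36.9055438   13.06689799   3.0408968    0.66616628
   0.05293768]
```

Freed: it was friction from pressing down. About 97 mm is left, so I go on in two parts.

Request:
drive_tool(deltas=[[[-0.4,0,0],[0,0,0]],[[-0.6,0,0],[0,0,0]],[[-0.6,0,0],[0,0,0]],[[-0.6,0,0],[0,0,0]],[[-0.6,0,0],[0,0,0]],[[-0.6,0,0],[0,0,0]],[[-0.6,0,0],[0,0,0]],[[-0.4,0,0],[0,0,0]],[[0,0,0],[0,0,0]]])

```text
clock: 8.8
position: [542.0, 15.3, 22.3]
ee_rot: [-0.059, 0.998, 0.0, 0.0]
contact_force: [-0.4, 0.8, -5.8]
gripper_width: 16.9
grasp_force: 58.7
```

```bash
python3 st.py
```

```text
8.8 [541.977  15.296  22.303] yaw 6.7173589077780385 [ 0.001  0.    -1.   ] [-0.435  0.799 -5.841] 16.8915415841954 58.71407210826874
```

Request:
drive_tool(deltas=[[[-0.4,0,0.05],[0,0,0]],[[-0.6,0,0.05],[0,0,0]],[[-0.6,0,0],[0,0,0]],[[-0.6,0,0],[0,0,0]],[[-0.6,0,0],[0,0,0]],[[-0.6,0,0],[0,0,0]],[[-0.6,0,0],[0,0,0]],[[-0.3,0,0],[0,0,0]],[[0,0,0],[0,0,0]]])

```text
clock: 9.7
position: [584.8, 20.3, 21.3]
ee_rot: [-0.059, 0.998, 0.0, 0.001]
contact_force: [0.9, -1.0, -4.1]
gripper_width: 16.9
grasp_force: 58.8
```

```bash
python3 st.py 594.9 22.6 21
```

```text
9.7 [584.764  20.339  21.331] yaw 6.718836214148083 [ 0.001  0.    -1.   ] [ 0.912 -0.972 -4.119] 16.917441158567 58.79213333129883
delta tool cm [-1.033  0.106  0.035]
```

Near the end now, so I creep until it contacts the stop.

Request:
drive_tool(deltas=[[[-0.2,0,0],[0,0,0]],[[-0.2,0,0],[0,0,0]],[[-0.2,0,0],[0,0,0]],[[-0.1,0,0],[0,0,0]],[[0,0,0],[0,0,0]]])

```text
clock: 10.2
position: [591.0, 21.0, 21.3]
ee_rot: [-0.059, 0.998, 0.0, 0.0]
contact_force: [-0.2, 0.1, -4.0]
gripper_width: 17.0
grasp_force: 58.9
```

Request:
drive_tool(deltas=[[[-0.1,0,0],[0,0,0]],[[-0.1,0,0],[0,0,0]],[[-0.1,0,0],[0,0,0]],[[0,0,0],[0,0,0]]])

```text
clock: 10.6
position: [594.0, 21.4, 21.3]
ee_rot: [-0.059, 0.998, 0.0, 0.0]
contact_force: [-0.7, -0.2, -4.7]
gripper_width: 16.8
grasp_force: 58.9
```

Request:
drive_tool(deltas=[[[-0.1,0,0],[0,0,0]],[[-0.1,0,0],[0,0,0]],[[-0.1,0,0],[0,0,0]],[[0,0,0],[0,0,0]]])

```text
clock: 11.0
position: [595.6, 21.4, 21.1]
ee_rot: [-0.058, 0.998, -0.0, -0.001]
contact_force: [-4.5, -0.2, -3.2]
gripper_width: 17.2
grasp_force: 59.0
```

Request:
drive_tool(deltas=[[[-0.1,0,0],[0,0,0]],[[-0.1,0,0],[0,0,0]],[[0,0,0],[0,0,0]]])

```text
clock: 11.3
position: [595.6, 21.3, 21.0]
ee_rot: [-0.058, 0.998, -0.0, -0.003]
contact_force: [-8.9, -0.1, 1.7]
gripper_width: 16.9
grasp_force: 59.5
```

The stop is reached at x = 595.6, against a predicted 594.9. I ease off the push and release.

Request:
drive_tool(deltas=[[[0.2,0,0],[0,0,0]],[[0.1,0,0],[0,0,0]],[[0,0,0],[0,0,0]]])

```text
clock: 11.6
position: [595.6, 21.4, 21.2]
ee_rot: [-0.058, 0.998, -0.0, -0.0]
contact_force: [-3.4, -0.2, -3.5]
gripper_width: 16.7
grasp_force: 58.9
```

Request:
drive_tool(deltas=[[[0,0,0],[0,0,0]],[[0,0,0],[0,0,0]],[[0,0,0],[0,0,0]],[[0,0,0],[0,0,0]],[[0,0,0],[0,0,0]]], claw=5)

```text
clock: 12.1
position: [596.4, 21.8, 21.7]
ee_rot: [-0.059, 0.998, 0.0, 0.001]
contact_force: [1.8, -0.2, -0.3]
gripper_width: 50.0
grasp_force: 0.0
```

Request:
drive_tool(deltas=[[[0,0,-1],[0,0,0]],[[0,0,-2],[0,0,0]],[[0,0,-3],[0,0,0]],[[0.5,0,-3],[0,0,0]],[[2,0,-3],[0,0,0]],[[3,0,-3],[0,0,0]],[[3,0,-2],[0,0,0]],[[4,0,-1],[0,0,0]],[[4,0,0],[0,0,0]],[[3,0,0],[0,0,0]],[[1,0,0],[0,0,0]],[[0,0,0],[0,0,0]]])

```text
clock: 13.3
position: [391.6, -2.5, 202.4]
ee_rot: [-0.059, 0.998, 0.0, 0.001]
contact_force: [-0.2, -0.6, 0.2]
gripper_width: 49.8
grasp_force: 0.0
```

```bash
python3 st.py; python3 -c "
from look import *
view('pics/g6.png',(215,80,72,100),(150,100,105,110))"
```

```text
13.3 [391.62   -2.496 202.353] yaw 6.751298987753393 [ 0.002  0.001 -1.   ] [-0.204 -0.616  0.209] 49.82776115734458 0.0
(560, 791, 3)
```

View pics/g6.png

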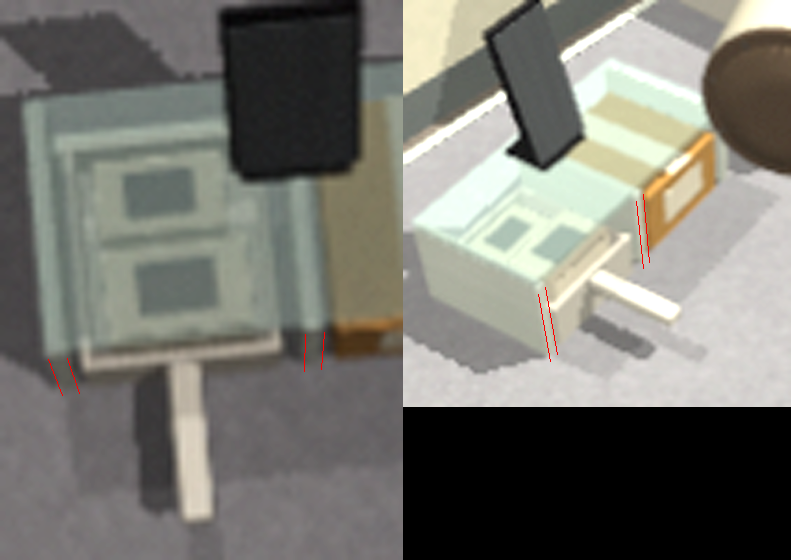

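The picture shows the tray in the left bay, with its near rim from (82,370) to (280,348) at the front edge, both boxes upright in it and the handle outwards. I hand in only if the rim coordinates also check out.

```bash
python3 - <<'E'
from h import *
T=get_image("top")
q=onz(T,(np.array([(82,370),(280,348)],float)+.5)/5.6-.5+(215,80),45)[:,:2]-[726.8,-32.5]
a=.117;r=q@np.array([[np.cos(a),-np.sin(a)],[np.sin(a),np.cos(a)]]);m=r.mean(0);print(r,m)
if abs(m[0]+70)<8 and abs(m[1]-69)<9: print(arm.job_done())
E
```

```text
[[-67.83876773 127.70513997]
 [-66.59174023  18.05333427]] [-67.21525398  72.87923712]
the job is handed in; nothing more can be done
None
```

The tray is in the empty bay against the rear stop, handle outwards, with both boxes upright in it and the gripper clear; the last measurement put it within about 4 mm of home, and the job is handed in, though no verdict was returned.

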